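# Turn the pressing-water pot the right way up and stand it in its drip tray

### The arm

A 6-joint arm with a two-finger parallel gripper is mounted at the origin on the work surface. World frame = base frame: x ahead of the robot, y to its left, z up, the work surface at z = 0. Lengths are in m, angles in rad, forces in N, time in s.
With the tool pointing down it reaches from about 0.275 to 0.85 m from the base axis. Payload 19 kg.
Tool frame: the origin (TCP) lies at the very end of the fingers, on their centre line; the grasp point (between the pads) lies 19 mm behind it (bot.tcp_to_grasp is the distance from the TCP to the grasp point, in m); z points along the fingers, y is the line along which they close (so a half turn about z gives the same grasp; the last joint's range is limited). The gripper opens to 85 mm and grips with 20 to 120 N. Pads are 22 mm wide; open, the fingers measure 114 mm over their backs; the gripper's body (76 mm by 85 mm) begins 54 mm behind the grasp point. The pads swing forward as they close: fully open they stand 13 mm farther back than shut.
Start: joints at [1.09, 0.15, 1.437, -0, 1.554, -0.134], TCP at [0.195, 0.541, 0.231] pointing down, gripper open.
Joint ranges: [-2.8, 2.8], [-0.68, 2.1], [0.12, 2.68], [-1.39, 4.53], [0.16, 2.79], [-2.81, 2.81]. Speed limits (rad/s): [1.89, 1.89, 2.22, 3.01, 3.01, 3.01].

### API

Orientations are given as a unit quaternion [x, y, z, w].
In Python, from plant import bot gives the robot as it stands. The module is installed in compiled form; this text tells all that it offers.
- The arm moves only by the shell command python3 -m jog 'ROWS' [FORCE]. ROWS is JSON, a list of rows, each a list of 3 entries, a list of its own where there are three numbers: the shift along the tool's x, y, z in cm, then the turn about the tool's z in rad, then the opening, from -1 (shut) to 1 (fully open). A call has 1 to 5 rows; each row shifts and turns the commanded pose from where the row before left it, along the tool's axes as they then stand; what a row does not reach is not made up. A row lasts 1/12 s, in which the tool goes at most 41.7 mm and 7.16 degrees, less where a joint would pass 70% of its speed; a pose out of reach is approached as far as the arm can. A call with a gripper value outside its range is refused whole. The fingers move at their own pace and stop on an object; FORCE is the grip in N (left out, the last holds). Time passes only in rows, so rows that do not move let the fingers close. It gives the time, the measured TCP pose, the force, the opening and the grip force at its end, in the units of the state.
- bot.observe(): the state, without advancing time (a new reading comes with each control period).
- bot.camera(name): name is "side" or "top"; returns the picture (384x512x3 uint8, red, green, blue); there is no depth.
- bot.camera_info(name): a dict with "mtx" (3x3 intrinsics, pixels), "R" (3x3) and "t" (3): a world point X has camera coordinates R X + t. Camera axes: x right, y down, z forward; pixel columns grow to the right and rows downward; lengths in m; the calibration is good to about 2 mm. A picture is of the moment at which its call begins. camera_info takes no time and is no camera call.
- bot.finish_job(): hands the job in; it is judged then, once.
Trained networks look in the newest picture that a camera, given by its name, has taken for a name from the list of things; names that differ only in an ending like _2 or _b are one class to them, and where a whole thing is asked for, a point or a joint stands for the part that bears it (a point fixed in the world has none). Each returns a list of dicts, best first, with "score" (0 to 1); they miss things now and then, are a little off and sometimes report something else, mostly with a low value. They report only what shows in the picture. A call takes as long as a camera call.
- bot.recognise(query, camera): "location" ([column, row] as shares, 0 to 1, of the picture: columns of its width, rows of its height, amid what is visible of it).
- bot.silhouettes(query, camera): "pixels" (384x512 bool, what is visible of it) and "location" ([column, row] as shares, 0 to 1, of the picture: columns of its width, rows of its height, amid what is visible of it).
The state is a dict: "clock": time; "joint_pos": joint angles; "joint_vel": joint speeds; "joint_torque": joint torques, N m; "tool_pos": TCP position; "tool_rot": TCP orientation; "force": force on the tool from outside, world axes, zero at the start; "torque": the same for the moment, N m; "grip_width": finger opening in m; "finger_force": force on a finger pad.
Only numpy, scipy, OpenCV 4.12 (cv2) and the standard library are available. Lean on these libraries where they do the work, as an engineer would, in place of code of your own. Each camera call takes 0.05 s, during which the arm holds its last target. There are 200 camera calls.

### The job

The square enamel water pot was left mouth-down on the felt pressing mat to dry. Turn it the right way up, without dropping it, and stand it flat inside the steel drip tray, ready to be filled. Leave everything else on the bench as it is.

Things in the scene. Friction and masses are not known exactly. Their poses are not given: they have to be found in the camera images.
- pot_center (a point): Centre of the loose square pot: white enamelled steel, dark blue rim, 0.25 to 0.5 kg, 80 x 80 mm outside and 100 mm high, too wide for most grippers to span. z points out of the mouth (straight down at the start, straight up at the end); x and y are square to its sides. Walls and bottom 4 mm thick: inside 72 mm square. The centre of mass is within 5 mm of this point.
- pot_mouth (a point): Middle of the pot's mouth, in the plane of the rim, 50 mm from pot_center along its z; same axes. The dark blue rim round the mouth is 8 mm thick and 8 mm high, 86 x 86 mm outside (3 mm proud of the walls outside, 1 mm inside); its mid-line lies 39 mm from the pot's axis. Lying on a side, the pot can be hooked under its upper rim from inside and tipped up about the lower edge of its bottom.
- mat: Brown wool-felt pressing mat, fixed, level, 545 (x) x 900 (y) mm; origin at the centre of its underside on the bench, top 4 mm higher. Pot, tray and most things stand on it. The felt grips the pot (friction 0.7 to 1.1): pushed near its top, the standing pot tips over its far rim edge rather than slides.
- tray: Square drip tray of plain steel, screwed down on the mat, 130 x 130 mm outside, walls 4 mm thick and 15 mm high, open on top. Origin: centre of its underside, z up, x and y along its sides. Its inner floor is 122 mm square, 4 mm above the origin. It stands to the left or to the right of the pot.
- clapper: Loose beech pressing block, 250 (its x) x 70 x 45 mm, lying flat on the mat on the side opposite to the tray; origin at the centre of its underside. To be left alone.
- sprayer: White water spray bottle, 76 mm in diameter, with a green trigger head, 232 mm high, standing; origin at the centre of its underside, z up. To be left alone.
- cone_navy: Cone of navy thread, 62 mm in diameter at the foot, 118 mm high, standing; origin at the centre of its underside. To be left alone.
- shears: Tailor's shears with black handles lying flat, about 290 mm long (along its x, points to +x), 15 mm high; origin at the pivot screw. To be left alone.
- tape: Round yellow tape-measure case, 58 mm in diameter, 22 mm high, lying flat; origin at the centre of its underside. To be left alone.

How it is judged:
By the outcome, as a careful person would: the job done as asked, in the order asked, and still so for the second after the job is handed in, with the robot touching nothing.
It also fails if it takes over 64 s, if anything falls off the work surface, if the arm or the gripper's body presses on something with over 40 N, if the wrist force passes 120 N, or if a joint passes its speed limit or range.

## Working session

There is one attempt and no reset: what is moved stays moved. The work goes in short steps, Python scripts to look and compute and a shell command to move; the robot and the scene stay as the last step left them, time stands still between calls to the robot, and variables do not carry over. Pictures are saved under pics/ and viewed, at most 10 in all, crops included, and the job is handed in when it is done.

```bash
mkdir -p pics
cat > look.py <<'E'
import cv2,numpy as np,sys
from plant import bot
def snap(cam,fn=None):
    im=bot.camera(cam)
    if fn: cv2.imwrite('pics/'+fn,im[:,:,::-1])
    return im
def ray(cam,uv,z):
    c=bot.camera_info(cam); K,R,t=[np.array(c[k],float) for k in('mtx','R','t')]
    uv=np.atleast_2d(uv).astype(float); d=np.c_[uv,np.ones(len(uv))]@np.linalg.inv(K).T@R
    C=-R.T@t
    return C+d*((z-C[2])/d[:,2])[:,None]
def proj(cam,X):
    c=bot.camera_info(cam); K,R,t=[np.array(c[k],float) for k in('mtx','R','t')]
    p=(np.atleast_2d(X)@R.T+t)@K.T
    return p[:,:2]/p[:,2:]
E
python3 - <<'E'
from look import *
a=snap('top');b=snap('side')
cv2.imwrite('pics/t0.png',a[:,:,::-1]);cv2.imwrite('pics/s0.png',b[:,:,::-1])
for cam in('top','side'):
    c=bot.camera_info(cam);print(cam,np.round(-np.array(c['R']).T@np.array(c['t']),3),np.round(c['R'],2).tolist())
for n in['pot_center','tray','clapper','sprayer','cone_navy','shears','tape']:
    for s in bot.silhouettes(n,'top')[:1]:
        p=s['pixels'];r=cv2.minAreaRect(np.argwhere(p)[:,::-1].astype(np.float32))
        bx=cv2.boxPoints(r);z={'pot_center':.104,'tray':.019}.get(n,.02)
        print(n,round(s['score'],2),np.round(bx).tolist(),np.round(ray('top',bx,z)[:,:2],3).tolist(),p.sum())
o=bot.observe();print(o['clock'],o['tool_pos'],o['tool_rot'],o['grip_width'])
E
```

```text
top [0.31  0.009 1.376] [[-0.01, -1.0, 0.01], [-0.99, 0.01, -0.14], [0.14, -0.01, -0.99]]
side [ 0.082 -0.648  0.626] [[0.84, -0.54, 0.01], [-0.31, -0.51, -0.8], [0.44, 0.68, -0.59]]
pot_center 0.63 [[252.0, 157.0], [282.0, 145.0], [295.0, 176.0], [265.0, 189.0]] [[0.557, 0.016], [0.591, -0.065], [0.503, -0.1], [0.47, -0.018]] 1046
tray 0.67 [[349.0, 176.0], [397.0, 174.0], [400.0, 222.0], [352.0, 224.0]] [[0.514, -0.266], [0.521, -0.405], [0.383, -0.405], [0.377, -0.268]] 2160
clapper 0.59 [[117.0, 141.0], [143.0, 140.0], [147.0, 227.0], [121.0, 228.0]] [[0.624, 0.412], [0.627, 0.334], [0.372, 0.315], [0.369, 0.39]] 2225
sprayer 0.61 [[88.0, 121.0], [104.0, 88.0], [147.0, 109.0], [130.0, 142.0]] [[0.684, 0.499], [0.785, 0.454], [0.719, 0.326], [0.619, 0.371]] 1294
cone_navy 0.9 [[360.0, 126.0], [380.0, 106.0], [394.0, 120.0], [374.0, 140.0]] [[0.666, -0.301], [0.727, -0.362], [0.684, -0.402], [0.624, -0.34]] 460
shears 0.62 [[291.0, 234.0], [390.0, 234.0], [390.0, 262.0], [291.0, 262.0]] [[0.35, -0.093], [0.348, -0.376], [0.269, -0.372], [0.271, -0.092]] 1161
tape 0.53 [[172.0, 239.0], [181.0, 222.0], [198.0, 230.0], [190.0, 248.0]] [[0.337, 0.244], [0.387, 0.22], [0.362, 0.17], [0.313, 0.195]] 336
0.45 [0.19545511 0.54069616 0.23119559] [ 1.72535608e-01  9.85003272e-01 -1.33249730e-04 -1.08381760e-05] 0.0854605462722356
```

View pics/t0.png

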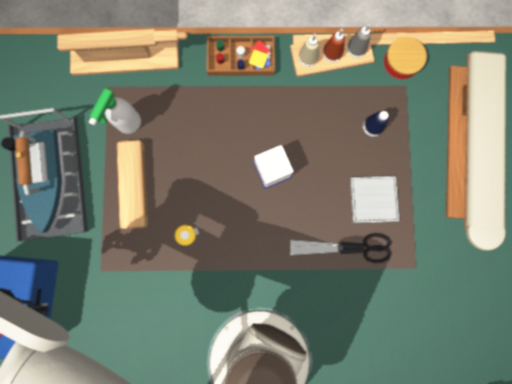

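View pics/s0.png

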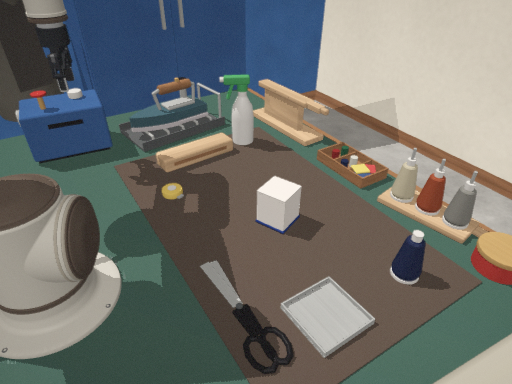

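```bash
cat >> look.py <<'E'
from scipy.optimize import minimize
from scipy.spatial.transform import Rotation as Rn
B=np.array([[a*h,b*h,z] for h,z in((.040,-.050),(.040,.042),(.043,.042),(.043,.050)) for a in(-1,1) for b in(-1,1)])
T=np.array([[a*.065,b*.065,z] for z in(0,.015) for a in(-1,1) for b in(-1,1)])
BASE={'down':(Rn.from_euler('x',np.pi),.054),'up':(Rn.identity(),.054),'tray':(Rn.identity(),.058),'side':(Rn.from_euler('y',-np.pi/2+.033),.0455),'T':(Rn.identity(),.004)}
def pts(p,mode):
    r,z=BASE[mode]; return (Rn.from_euler('z',p[2])*r).apply(T if mode=='T' else B)+[p[0],p[1],z]
def masks(name):
    m={}
    for c in('top','side'):
        bot.camera(c); s=bot.silhouettes(name,c)
        if s: m[c]=s[0]['pixels'];print(c,round(s[0]['score'],2),m[c].sum())
    return m
def fit(m,mode,p0):
    S=6; W={}
    for c,k in m.items():
        v,u=np.where(k); W[c]=(u.min()-15,v.min()-15,u.max()+15,v.max()+15)
    big={c:cv2.resize(k[W[c][1]:W[c][3],W[c][0]:W[c][2]].astype(np.float32),None,fx=S,fy=S,interpolation=cv2.INTER_LINEAR) for c,k in m.items()}
    def cost(q):
        p=np.array(q)*[.01,.01,.1]; e=0
        for c in m:
            uv=(proj(c,pts(p,mode))-[W[c][0],W[c][1]]+.5)*S
            im=np.zeros(big[c].shape,np.uint8); cv2.fillConvexPoly(im,cv2.convexHull(np.round(uv*16).astype(np.int32)),1,shift=4)
            e+=np.abs(im-big[c]).sum()/S/S
        return e
    best=None
    for _ in range(3):
        q=np.array(p0)/[.01,.01,.1] if best is None else best.x
        best=minimize(cost,q,method='Nelder-Mead',options=dict(initial_simplex=np.vstack([q]+[q+v*1.0 for v in np.eye(3)]),xatol=.01,fatol=.1))
    return best.x*[.01,.01,.1],best.fun
E
python3 - <<'E'
from look import *
m=masks('pot_center')
for k in [m]+[{c:m[c]} for c in m]: print(fit(k,'down',[.53,-.04,.40]))
t=masks('tray'); print(fit(t,'T',[.449,-.336,0]))
# refine by colour: white/bright top face in top image
im=bot.camera('top'); g=im[135:205,240:310].astype(int)
w=(g.min(2)>110); 
print(w.sum(), np.round(cv2.minAreaRect((np.argwhere(w)[:,::-1]+[240,135]).astype(np.float32)),2) if 0 else cv2.minAreaRect((np.argwhere(w)[:,::-1]+[240,135]).astype(np.float32)))
for c in('top','side'):
    im=bot.camera(c)[:,:,::-1].copy()
    x0,y0=(223,116) if c=='top' else (228,150)
    cr=cv2.resize(im[y0:y0+100,x0:x0+100],None,fx=4,fy=4,interpolation=cv2.INTER_CUBIC)
    p,_=fit(m,'down',[.53,-.04,.40])
    uv=(proj(c,pts(p,'down'))-[x0,y0]+.5)*4
    h=cv2.convexHull(uv.astype(np.int32));cv2.polylines(cr,[h],True,(0,0,255),1)
    h=cv2.convexHull(uv[:4].astype(np.int32));cv2.polylines(cr,[h],True,(0,255,0),1)
    globals()['c_'+c]=cr
cv2.imwrite('pics/fit0.png',np.hstack([c_top,c_side]))
E
```

```text
top 0.92 1110
side 0.94 1935
(array([ 0.53867682, -0.04401556,  0.43246287]), np.float64(225.86111450195312))
(array([ 0.53811625, -0.04311167,  0.39317909]), np.float64(68.37113189697266))
(array([ 0.53908328, -0.04493269,  0.49536187]), np.float64(132.62692260742188))
top 0.75 2083
side 0.56 4039
(array([ 0.44887822, -0.33831596,  0.03306458]), np.float64(269.66436767578125))
1148 ((272.92242431640625, 165.3189697265625), (34.66490173339844, 34.00837326049805), 66.80140686035156)
```

View pics/fit0.png

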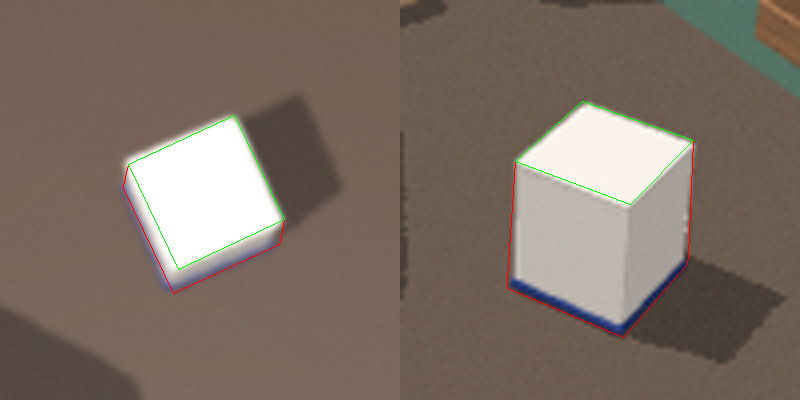

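```bash
cat >> look.py <<'E'
def cmask(cam,near,thr=125,rad=60):
    im=bot.camera(cam).astype(int); m=((im.min(2)>thr)|(im[:,:,2]-im[:,:,0]>8)).astype(np.uint8)
    Y,X=np.mgrid[:384,:512]; m&=(np.hypot(X-near[0],Y-near[1])<rad).astype(np.uint8)
    n,l,st,_=cv2.connectedComponentsWithStats(m); return l==1+np.argmax(st[1:,4])
E
python3 - <<'E'
from look import *
p0=[.5387,-.044,.42]
for th in(120,135):
    m={c:cmask(c,proj(c,[p0[0],p0[1],.054])[0],th,32 if c=='top' else 60) for c in('top','side')}
    for k in [m]+[{c:m[c]} for c in m]: print(th,[int(x.sum()) for x in k.values()],fit(k,'down',p0))
E
```

```text
120 [1178, 1999] (array([ 0.53996889, -0.04276604,  0.43104592]), np.float64(190.4541015625))
120 [1178] (array([ 0.54040586, -0.0422256 ,  0.41837928]), np.float64(80.6639633178711))
120 [1999] (array([ 0.53930422, -0.04379902,  0.44418456]), np.float64(99.62963104248047))
135 [1158, 1978] (array([ 0.5399087 , -0.04304452,  0.42105386]), np.float64(194.54049682617188))
135 [1158] (array([ 0.54029691, -0.04218255,  0.4002848 ]), np.float64(68.46411895751953))
135 [1978] (array([ 0.53918954, -0.04399994,  0.46421826]), np.float64(109.51736450195312))
```

```bash
cat >> look.py <<'E'
def err(x,y,z,yaw_y):
    o=bot.observe(); R=Rn.from_quat(o['tool_rot']).as_matrix(); d=R.T@(np.array([x,y,z])-o['tool_pos'])
    dy=(np.arctan2(R[1,1],R[0,1])-np.radians(yaw_y)+np.pi)%(2*np.pi)-np.pi
    print('t',round(o['clock'],2),'tcp',np.round(o['tool_pos'],4),'move cm',np.round(d*100,2),'turn',round(dy,4),'F',np.round(o['force'],1),'w',round(o['grip_width'],4),'q',np.round(o['joint_pos'],2))
E
python3 -m jog '[[[0,0,0],0.114,1],[[0,0,0],0.114,1],[[0,0,0],0.114,1],[[0,0,0],0.114,1],[[0,0,0],0.114,1]]'
python3 -m jog '[[[0,0,0],0.114,1],[[0,0,0],0.113,1],[[-3.8,0.4,0],0,1],[[-3.8,0.4,0],0,1],[[-3.8,0.4,0],0,1]]'
python3 -m jog '[[[-3.8,0.4,0],0,1],[[-3.8,0.4,0],0,1],[[-3.8,0.4,0],0,1],[[-3.8,0.4,0],0,1],[[-3.8,0.4,0],0,1]]'
python3 -m jog '[[[-3.8,0.4,0],0,1],[[-3.8,0.4,0],0,1],[[-3.8,0.4,0],0,1],[[-3.8,0.4,0],0,1],[[-3.8,0.4,0],0,1]]'
python3 -m jog '[[[-3.8,0.4,0],0,1],[[-3.8,0.4,0],0,1],[[-3.8,0.4,0],0,1],[[0,0,0],0,1]]'
python3 -c "
from look import *
err(.5478,-.0615,.13,24.4)"
```

```text
clock: 1.62
tool_pos: [0.1954, 0.5407, 0.2313]
tool_rot: [0.445, 0.896, -0.0, -0.0]
force: [-0.8, -0.1, -0.0]
grip_width: 0.0859
finger_force: 0.0
clock: 2.03
tool_pos: [0.2537, 0.4408, 0.231]
tool_rot: [0.541, 0.841, -0.0, 0.0]
force: [1.7, 0.3, -0.0]
grip_width: 0.0853
finger_force: 0.0
clock: 2.45
tool_pos: [0.3509, 0.2756, 0.2315]
tool_rot: [0.541, 0.841, 0.0, 0.0]
force: [0.9, 0.2, 0.4]
grip_width: 0.0855
finger_force: 0.0
clock: 2.87
tool_pos: [0.4479, 0.1107, 0.2316]
tool_rot: [0.541, 0.841, 0.0, 0.0]
force: [0.4, 0.9, 0.5]
grip_width: 0.0854
finger_force: 0.0
clock: 3.2
tool_pos: [0.5076, 0.0089, 0.2307]
tool_rot: [0.543, 0.84, -0.001, 0.0]
force: [0.5, 0.6, 0.3]
grip_width: 0.0856
finger_force: 0.0
t 3.2 tcp [0.5076 0.0089 0.2307] move cm [-8.06  0.78 10.08] turn -0.0028 F [0.5 0.6 0.3] w 0.0856 q [-0.13  0.01  1.59 -0.    1.54 -0.56]
```

```bash
python3 -m jog '[[[-2.7,0.26,0],0,1],[[-2.7,0.26,2.5],0,1],[[-2.66,0.26,2.5],0,1],[[0,0,2.5],0,1],[[0,0,1.5],0,1]]' >/dev/null
python3 -m jog '[[[0,0,1.08],0,1],[[0,0,0],0,1],[[0,0,0],0,1]]'
python3 -c "
from look import *
err(.5478,-.0615,.13,24.4)
a=snap('side');b=snap('top')
cv2.imwrite('pics/g1.png',np.hstack([cv2.resize(b[110:230,215:335],(400,400)),cv2.resize(a[100:260,190:350],(400,400))])[:,:,::-1])"
```

```text
clock: 3.87
tool_pos: [0.546, -0.0561, 0.131]
tool_rot: [0.541, 0.841, -0.0, 0.0]
force: [-0.6, 0.4, 0.5]
grip_width: 0.0852
finger_force: 0.0
t 3.87 tcp [ 0.546  -0.0561  0.131 ] move cm [-0.56 -0.06  0.1 ] turn 0.0014 F [-0.6  0.4  0.5] w 0.0852 q [-0.24  0.15  1.64 -0.    1.35 -0.67]
```

View pics/g1.png

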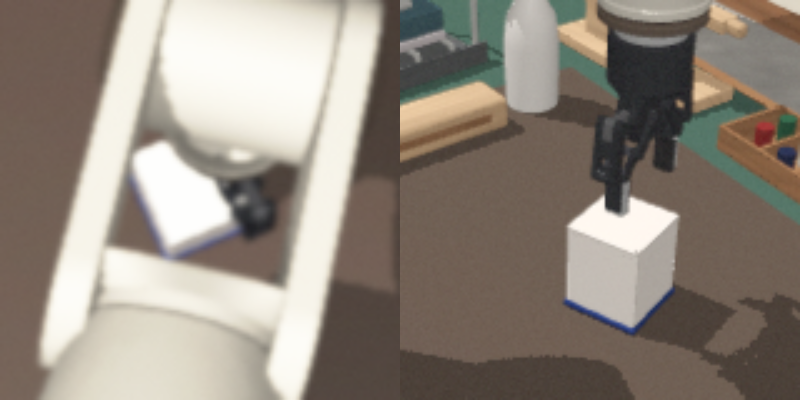

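```bash
python3 -m jog '[[[-0.56,-0.06,1],0,1],[[0,0,1],0,1],[[0,0,0.5],0,1],[[0,0,0.3],0,1],[[0,0,0],0,1]]'
python3 -m jog '[[[0,0,0.3],0,1],[[0,0,0.3],0,1],[[0,0,0],0,1]]'
python3 -m jog '[[[0,0,0.3],0,1],[[0,0,0.3],0,1],[[0,0,0],0,1]]'
python3 -c "
from look import *
err(.5478,-.0615,.056,24.4)"
```

```text
clock: 4.38
tool_pos: [0.5473, -0.0616, 0.1015]
tool_rot: [0.541, 0.841, -0.0, -0.001]
force: [1.1, 0.6, -0.5]
grip_width: 0.0856
finger_force: 0.0
clock: 4.63
tool_pos: [0.5476, -0.0616, 0.0961]
tool_rot: [0.541, 0.841, -0.0, -0.0]
force: [-0.6, -0.4, 0.2]
grip_width: 0.0855
finger_force: 0.0
clock: 4.88
tool_pos: [0.5475, -0.0616, 0.0899]
tool_rot: [0.541, 0.841, -0.0, -0.0]
force: [0.3, 0.4, 0.2]
grip_width: 0.0851
finger_force: 0.0
t 4.88 tcp [ 0.5475 -0.0616  0.0899] move cm [-0.    0.03  3.39] turn 0.0012 F [0.3 0.4 0.2] w 0.0851 q [-0.25  0.19  1.68 -0.    1.27 -0.68]
```

```bash
for i in 1; do python3 -m jog '[[[0,0.02,0.3],0,1],[[0,0,0.3],0,1],[[0,0,0],0,1]]' | grep -E "pos|force"; done
python3 -m jog '[[[0,0,0.3],0,1],[[0,0,0],0,1]]' | grep -E "pos|force"
python3 -m jog '[[[0,0,0.3],0,1],[[0,0,0.3],0,1],[[0,0,0],0,1]]'| grep -E "pos|force"
```

```text
tool_pos: [0.5477, -0.0615, 0.0838]
force: [-0.3, 0.1, 0.2]
finger_force: 0.0
tool_pos: [0.5478, -0.0615, 0.081]
force: [-0.3, 0.3, -0.1]
finger_force: 0.0
tool_pos: [0.5477, -0.0615, 0.0748]
force: [-0.4, 0.3, -0.4]
finger_force: 0.0
```

```bash
python3 -m jog '[[[0,0,0.5],0,1],[[0,0,0.5],0,1],[[0,0,0.5],0,1],[[0,0,0.4],0,1],[[0,0,0],0,1]]' | grep -E "pos|force"
python3 -m jog '[[[0,0,0],0,0.5],[[0,0,0],0,0.5],[[0,0,0],0,0.5],[[0,0,0],0,0.5]]' 25
python3 -c "
from look import *
err(.5478,-.0615,.056,24.4)"
```

```text
tool_pos: [0.5474, -0.0615, 0.0554]
force: [-0.5, -0.6, 0.5]
finger_force: 0.0
clock: 6.3
tool_pos: [0.5479, -0.0616, 0.0565]
tool_rot: [0.541, 0.841, -0.0, 0.0]
force: [-0.4, 0.3, -2.8]
grip_width: 0.0799
finger_force: 31.7
t 6.3 tcp [ 0.5479 -0.0616  0.0565] move cm [ 0.01 -0.01  0.05] turn 0.0012 F [-0.4  0.3 -2.8] w 0.0799 q [-0.25  0.22  1.72 -0.    1.2  -0.68]
```

```bash
python3 -m jog '[[[0.45,0,-0.31],0,0.5],[[0.45,0,-0.30],0,0.5],[[0.48,0,-0.26],0,0.5],[[0.48,0,-0.26],0,0.5],[[0,0,0],0,0.5]]'
python3 -m jog '[[[0.5,0,-0.21],0,0.5],[[0.51,0,-0.20],0,0.5],[[0.52,0,-0.15],0,0.5],[[0.53,0,-0.15],0,0.5],[[0,0,0],0,0.5]]'
python3 -c "
from look import *
a=snap('side','a1.png')"
```

```text
clock: 6.72
tool_pos: [0.5401, -0.0437, 0.0686]
tool_rot: [0.541, 0.841, 0.0, 0.0]
force: [0.3, -0.2, -3.7]
grip_width: 0.0803
finger_force: 32.1
clock: 7.13
tool_pos: [0.5314, -0.025, 0.0752]
tool_rot: [0.541, 0.841, 0.0, 0.0]
force: [0.3, -0.2, -3.2]
grip_width: 0.0795
finger_force: 32.1
```

View pics/a1.png

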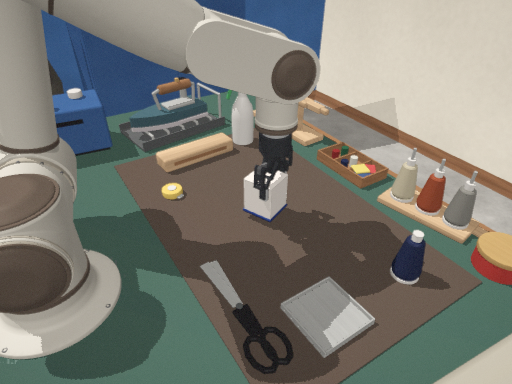

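```bash
cat >> look.py <<'E'
d=np.array([-.413,.911,0]);e=np.array([.911,.413,0]);zz=np.array([0,0,1.])
def potpts(A,th,a=.020,h=.083):
    # A axis point; a: axis offset to -d from pot axis, h: axis height above mouth plane (inverted)
    P=[]
    for hw,z in((.04,.1),(.04,.008),(.043,.008),(.043,0)):
        for s in(-1,1):
            for t in(-1,1):
                u,v=s*hw+a,z-h
                P.append(A+t*hw*e+d*(u*np.cos(th)+v*np.sin(th))+zz*(-u*np.sin(th)+v*np.cos(th)))
    return np.array(P)
E
python3 - <<'E'
from look import *
o=bot.observe(); A=o['tool_pos']+[0,0,.031]
im=bot.camera('side').astype(int); print(o['tool_pos'])
b=(im[:,:,2]-im[:,:,0]>8); b[:, :235]=0;b[:,300:]=0;b[:195]=0;b[225:]=0
pts_=np.argwhere(b)[:,::-1]; print(len(pts_)); h=cv2.convexHull(pts_.astype(np.int32))[:,0]; print(h.tolist())
for th in(0,6,12,18,24): print(th,np.round(proj('side',potpts(A,np.radians(th))[12:16])).tolist())
E
```

```text
[ 0.53158747 -0.02541786  0.07510752]
129
[[286, 205], [285, 207], [278, 214], [270, 221], [268, 221], [265, 220], [247, 212], [243, 210], [243, 208], [286, 204]]
0 [[270.0, 222.0], [287.0, 205.0], [242.0, 210.0], [260.0, 194.0]]
6 [[273.0, 222.0], [290.0, 205.0], [245.0, 213.0], [262.0, 197.0]]
12 [[276.0, 222.0], [293.0, 205.0], [248.0, 216.0], [265.0, 200.0]]
18 [[279.0, 222.0], [295.0, 204.0], [251.0, 219.0], [268.0, 202.0]]
24 [[281.0, 221.0], [298.0, 204.0], [254.0, 221.0], [272.0, 204.0]]
```

```bash
python3 -m jog '[[[-1.5,0,0],0,0.5],[[-1.5,0,0],0,0.5],[[-1.5,0,0],0,0.5],[[-1.5,0,0.4],0,0.5],[[0,0,0.4],0,0.5]]' >/dev/null
python3 -m jog '[[[0,0,0.4],0,0.5],[[0,0,0.4],0,0.5],[[0,0,0.2],0,0.5],[[0,0,0],0,0.5]]'
python3 -m jog '[[[0,0,0.05],0,0.5],[[0,0,0],0,1],[[0,0,0],0,1],[[0,0,0],0,1]]'
python3 -c "
from look import *
err(.5478,-.0615,.056,24.4)"
```

```text
clock: 7.98
tool_pos: [0.5563, -0.0804, 0.0565]
tool_rot: [0.541, 0.841, -0.0, -0.0]
force: [0.2, 0.0, -3.9]
grip_width: 0.08
finger_force: 32.2
clock: 8.32
tool_pos: [0.5567, -0.0804, 0.0567]
tool_rot: [0.541, 0.841, 0.0, 0.0]
force: [-0.4, 0.9, 0.8]
grip_width: 0.0853
finger_force: 0.0
t 8.32 tcp [ 0.5567 -0.0804  0.0567] move cm [ 2.09 -0.03  0.07] turn 0.0014 F [-0.4  0.9  0.8] w 0.0853 q [-0.28  0.25  1.69 -0.    1.2  -0.71]
```

```bash
python3 -m jog '[[[0,0,-1.5],0,1],[[0,0,-2],0,1],[[0,0,-2],0,1],[[1,0,-1.8],0,1],[[1,0,0],0.12,1]]' >/dev/null
python3 -m jog '[[[0,0,0],0.12,1],[[0,0,0],0.12,1],[[0,0,0],0.12,1],[[0,0,0],0.12,1],[[0,0,0],0.12,1]]' >/dev/null
python3 -m jog '[[[0,0,0],0.12,1],[[0,0,0],0.12,1],[[0,0,0],0.12,1],[[0,0,0],0.12,1],[[0,0,0],0.12,1]]' >/dev/null
python3 -m jog '[[[0,0,0],0.12,1],[[0,0,0],0.12,1],[[0,0,0],0.01,1],[[0,0,0],0,1]]' >/dev/null
python3 - <<'E'
from look import *
p0=[.5484,-.0622,.425]
err(.5484,-.0622,.1,-65.6)
m={c:cmask(c,proj(c,[p0[0],p0[1],.054])[0],125,32 if c=='top' else 60) for c in('side',)}
print([int(x.sum()) for x in m.values()],fit(m,'down',p0))
E
```

```text
t 9.9 tcp [ 0.5483 -0.0623  0.1296] move cm [ 0.01 -0.    2.96] turn 0.0048 F [ 0.3 -0.9 -0.4] w 0.0851 q [-0.25  0.16  1.64 -0.    1.35  0.89]
[2030] (array([ 0.54890382, -0.06209816,  0.4480128 ]), np.float64(95.13424682617188))
```

```bash
python3 -m jog '[[[0,0,1.5],0,1],[[0,0,1],0,1],[[0,0,0.5],0,1],[[0,0,0.5],0,1],[[0,0,0],0,1]]' | grep -E "pos|force"
python3 -m jog '[[[0,0,0.3],0,1],[[0,0,0.3],0,1],[[0,0,0],0,1]]' | grep -E "pos|force"
python3 -m jog '[[[0,0,0.3],0,1],[[0,0,0.3],0,1],[[0,0,0],0,1]]' | grep -E "pos|force"
python3 -m jog '[[[0,0,0.3],0,1],[[0,0,0.3],0,1],[[0,0,0],0,1]]' | grep -E "pos|force"
```

```text
tool_pos: [0.5479, -0.0622, 0.0935]
force: [-0.2, 0.3, -0.1]
finger_force: 0.0
tool_pos: [0.5482, -0.0623, 0.0881]
force: [0.2, 0.5, -0.1]
finger_force: 0.0
tool_pos: [0.548, -0.0622, 0.0818]
force: [0.1, 0.7, 0.1]
finger_force: 0.0
tool_pos: [0.548, -0.0622, 0.0757]
force: [-0.5, -0.5, -0.7]
finger_force: 0.0
```

```bash
python3 -m jog '[[[0,0,0],0,0.8],[[0,0,0],0,0.8],[[0,0,0],0,0.8],[[0,0,0],0,0.8]]' 20| grep -E "pos|force|width"
python3 -m jog '[[[0,0,0],0,1],[[0,0,0],0,1],[[0,0,0],0,1]]'| grep -E "pos|force|width"
```

```text
tool_pos: [0.5482, -0.0623, 0.0763]
force: [-0.1, 0.2, -3.4]
grip_width: 0.0795
finger_force: 25.6
tool_pos: [0.5484, -0.0624, 0.0766]
force: [0.7, -0.1, 0.0]
grip_width: 0.0856
finger_force: 0.0
```

Run:
```python
import numpy as np
pM,pz=-43,.0766*1000+13-4
for th in list(range(4,77,4))+[79,82,85,87]:
    a=np.radians(th); C=130*np.array([np.cos(np.radians(129.7)-a),np.sin(np.radians(129.7)-a)])
    t=39*np.sin(2*a) if th>=12 else 14.2+th/12*1.7
    lo=C[0]-t*np.tan(a)+42.7      # M when -d finger touches
    D=100*np.cos(np.radians(91.7)-a)
    hi=(C[0]+t/np.tan(a) if t/np.sin(a)<80 else D)-42.7
    M=(lo+hi)/2; z=C[1]-t
    print(th,'t%.1f play%.1f'%(t,lo-hi),'dy %.2f dz %.2f'%(-(M-pM)/10,-(z-pz)/10),'M %.1f tcpz %.4f'%(M,(z+4-13)/1000)); pM,pz=M,z
```

```text
4 t14.8 play4.5 dy -0.66 dz -0.52 M -36.4 tcpz 0.0818
8 t15.3 play4.0 dy -0.67 dz -0.45 M -29.7 tcpz 0.0863
12 t15.9 play7.4 dy -0.49 dz -0.40 M -24.8 tcpz 0.0902
16 t20.7 play7.4 dy -0.56 dz 0.09 M -19.2 tcpz 0.0894
20 t25.1 play7.4 dy -0.52 dz 0.10 M -13.9 tcpz 0.0883
24 t29.0 play7.4 dy -0.49 dz 0.12 M -9.1 tcpz 0.0872
28 t32.3 play7.4 dy -0.45 dz 0.12 M -4.6 tcpz 0.0860
32 t35.1 play7.4 dy -0.42 dz 0.12 M -0.3 tcpz 0.0848
36 t37.1 play7.4 dy -0.40 dz 0.11 M 3.7 tcpz 0.0836
40 t38.4 play7.4 dy -0.38 dz 0.10 M 7.5 tcpz 0.0826
44 t39.0 play7.4 dy -0.37 dz 0.09 M 11.1 tcpz 0.0817
48 t38.8 play7.4 dy -0.36 dz 0.08 M 14.7 tcpz 0.0809
52 t37.8 play7.4 dy -0.36 dz 0.07 M 18.3 tcpz 0.0802
56 t36.2 play7.4 dy -0.36 dz 0.06 M 21.9 tcpz 0.0796
60 t33.8 play7.4 dy -0.37 dz 0.05 M 25.6 tcpz 0.0792
64 t30.7 play7.4 dy -0.39 dz 0.04 M 29.5 tcpz 0.0788
68 t27.1 play7.4 dy -0.41 dz 0.04 M 33.6 tcpz 0.0784
72 t22.9 play7.4 dy -0.43 dz 0.04 M 37.9 tcpz 0.0780
76 t18.3 play7.4 dy -0.46 dz 0.05 M 42.5 tcpz 0.0775
79 t14.6 play7.4 dy -0.37 dz 0.05 M 46.2 tcpz 0.0770
82 t10.7 play7.4 dy -0.38 dz 0.06 M 50.0 tcpz 0.0764
85 t6.8 play7.4 dy -0.40 dz 0.07 M 54.0 tcpz 0.0757
87 t4.1 play7.4 dy -0.28 dz 0.06 M 56.8 tcpz 0.0751
```

```bash
J="grep -E pos|^force"
python3 -m jog '[[[0,-0.33,-0.26],0,1],[[0,-0.33,-0.26],0,1],[[0,-0.34,-0.23],0,1],[[0,-0.33,-0.22],0,1],[[0,-0.49,-0.4],0,1]]' | $J
python3 -m jog '[[[0,-0.56,0.09],0,1],[[0,-0.52,0.1],0,1],[[0,-0.49,0.12],0,1],[[0,0,0],0,1]]' | $J
python3 - <<'E'
from look import *
a=snap('side'); cv2.imwrite('pics/a2.png',cv2.resize(a[100:260,190:350],(480,480))[:,:,::-1])
E
```

```text
tool_pos: [0.5408, -0.0457, 0.0906]
force: [1.2, -1.1, 0.8]
tool_pos: [0.5335, -0.0304, 0.0865]
force: [1.2, -0.8, 0.3]
```

View pics/a2.png

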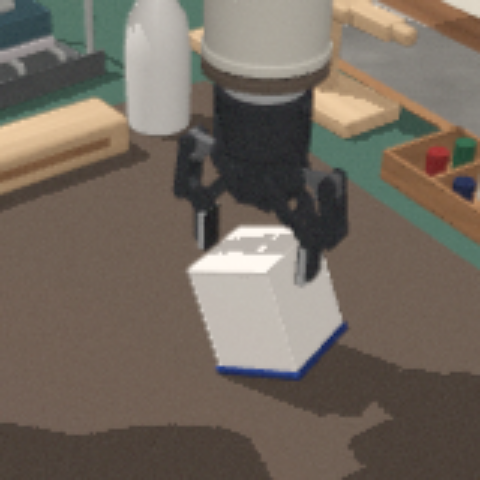

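```bash
J="grep -E pos|^force"
python3 -m jog '[[[0,-0.45,0.12],0,1],[[0,-0.42,0.12],0,1],[[0,-0.4,0.11],0,1],[[0,-0.38,0.1],0,1],[[0,0,0],0,1]]' | $J
python3 -m jog '[[[0,-0.37,0.09],0,1],[[0,-0.36,0.08],0,1],[[0,-0.36,0.07],0,1],[[0,-0.36,0.06],0,1],[[0,0,0],0,1]]' | $J
python3 -m jog '[[[0,-0.37,0.05],0,1],[[0,-0.39,0.04],0,1],[[0,-0.41,0.04],0,1],[[0,-0.43,0.04],0,1],[[0,0,0],0,1]]' | $J
python3 - <<'E'
from look import *
a=snap('side'); cv2.imwrite('pics/a3.png',cv2.resize(a[90:250,170:330],(480,480))[:,:,::-1])
E
```

```text
tool_pos: [0.5295, -0.0179, 0.0853]
force: [-0.2, -13.7, 28.8]
tool_pos: [0.5214, -0.0031, 0.0801]
force: [-0.1, 0.9, -0.5]
tool_pos: [0.5141, 0.0122, 0.0774]
force: [-1.8, 2.4, 0.4]
```

View pics/a3.png

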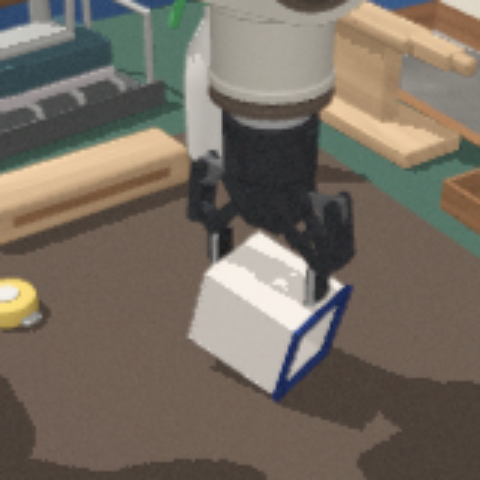

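```bash
J="grep -E pos|^force"
python3 -m jog '[[[0,-0.46,0],0,1],[[0,-0.37,0],0,1],[[0,-0.38,0],0,1],[[0,-0.2,0],0,1],[[0,0,0],0,1]]' | $J
python3 -m jog '[[[0,-0.3,0],0,1],[[0,-0.3,0],0,1],[[0,-0.3,0],0,1],[[0,-0.3,0],0,1],[[0,0,0],0,1]]' | $J
python3 - <<'E'
from look import *
a=snap('side'); cv2.imwrite('pics/a4.png',cv2.resize(a[90:250,170:330],(480,480))[:,:,::-1])
E
```

```text
tool_pos: [0.5086, 0.0246, 0.0778]
force: [-2.0, 3.5, 1.3]
tool_pos: [0.5037, 0.0355, 0.0778]
force: [0.8, 0.4, 0.1]
```

View pics/a4.png

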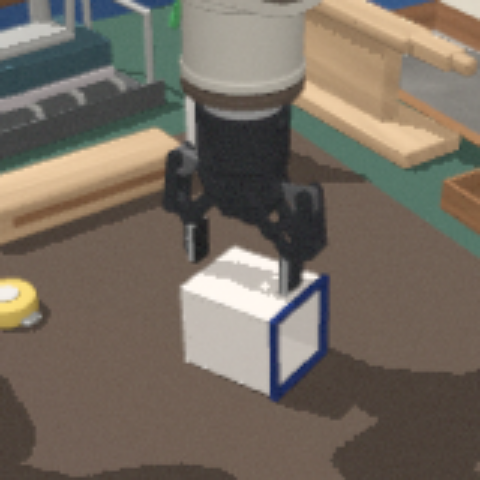

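```bash
python3 -m jog '[[[0,0.0,-2],0,1],[[0,0,-3],0,1],[[0,0,-2],0,0],[[0,3,0],0,-1],[[0,3,0],0,-1]]' 40 >/dev/null
python3 -m jog '[[[0,3,0],0,-1],[[0,3,0],0,-1],[[0,3,0],0,-1],[[0,3,0],0,-1],[[0,3,0],0,-1]]' >/dev/null
python3 - <<'E'
from look import *
p0=[.505,.035,1.997]
m={c:cmask(c,proj(c,[p0[0],p0[1],.05])[0],125,34 if c=='top' else 60) for c in('top','side')}
for k in [m]+[{c:m[c]} for c in m]: print([int(x.sum()) for x in k.values()],fit(k,'side',p0))
n=masks('pot_center'); print(fit(n,'side',p0))
p,_=fit(n,'side',p0)
err(p[0],p[1],.15,-65.6)
a=bot.camera('side')[:,:,::-1].copy()
for q,c in((fit(m,'side',p0)[0],(0,0,255)),(p,(0,255,0))):
    cv2.polylines(a,[cv2.convexHull(np.round(proj('side',pts(q,'side'))).astype(np.int32))],True,c,1)
cv2.imwrite('pics/s5.png',cv2.resize(a[100:260,190:390],(750,600)))
E
```

```text
[1535, 1886] (array([0.51247855, 0.02556756, 1.97334522]), np.float64(521.9918823242188))
[1535] (array([0.5126412 , 0.02662349, 1.97488258]), np.float64(408.8110046386719))
[1886] (array([0.5120666 , 0.02459887, 2.00388732]), np.float64(103.4251480102539))
top 0.94 1103
side 0.82 1833
(array([0.51253293, 0.02444652, 1.99167554]), np.float64(268.32293701171875))
t 15.82 tcp [ 0.5907 -0.1554  0.1477] move cm [  0.35 -19.61  -0.22] turn 0.0023 F [-0.2 -0.3  0.1] w -0.0001 q [-0.38  0.26  1.47  0.    1.41  0.76]
```

View pics/s5.png

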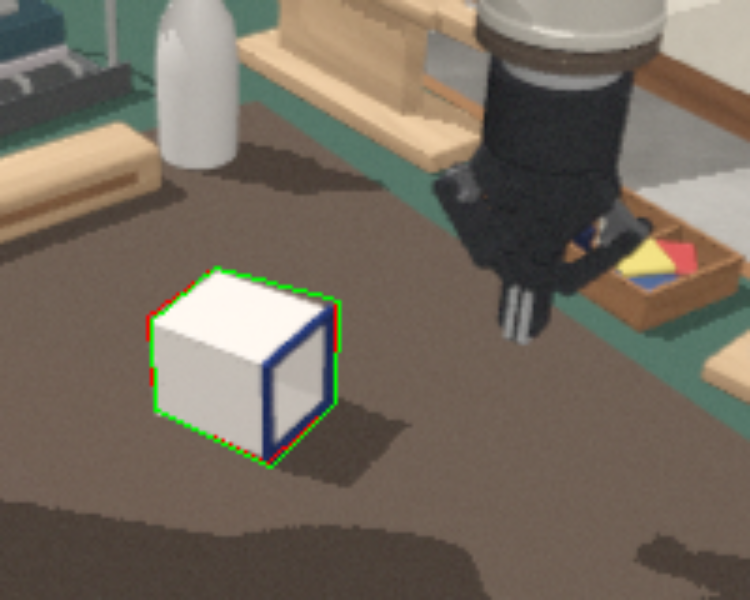

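Run:
```python
import numpy as np
pM,pz,pg=None,None,1
print('start offs from pot centre along d: M=-54.7-5 rel pivot -> s=',51-59.7)
for ph in [1.9,4,7,10,14,18,22,26,30,34,38,42,46,50,54,58,62,66,70,74,78,82,86,90]:
    a=np.radians(ph); f=lambda r,q:r*np.array([np.cos(np.radians(q)-a),np.sin(np.radians(q)-a)])
    U=f(130,140.3);I=f(125,143.1)
    t=np.interp(ph,[1.9,7,10,15,20,25],[4,8,12,16,20,23])
    w=min(85.4,8*np.sin(a)+t/np.tan(a)+6 if ph>10 else 85.4); sw=13*(w/85.4)**1.5
    M=I[0]+w/2; z=U[1]-t+4-sw; g=2*w/85.4-1
    if pM is not None: print(ph,'t%.0f w%.0f'%(t,w),'[[0,%.2f,%.2f],0,%.2f]'%(-(M-pM)/10,-(z-pz)/10,g),'M%.1f tcpz %.1f'%(M,z))
    else: print('M%.1f tcpz %.1f'%(M,z))
    pM,pz=M,z
from look import *
c=np.array([.5125,.0247])
err(*(c-.0087*d[:2]),.082,-65.6)
```

```text
start offs from pot centre along d: M=-54.7-5 rel pivot -> s= -8.700000000000003
M-54.7 tcpz 73.3
4 t6 w85 [[0,-0.29,-0.19],0,1.00] M-51.8 tcpz 75.2
7 t8 w85 [[0,-0.44,-0.24],0,1.00] M-47.4 tcpz 77.6
10 t12 w85 [[0,-0.47,-0.05],0,1.00] M-42.7 tcpz 78.1
14 t15 w69 [[0,0.17,-0.60],0,0.61] M-44.4 tcpz 84.2
18 t18 w65 [[0,-0.51,-0.27],0,0.52] M-39.3 tcpz 86.8
22 t21 w61 [[0,-0.55,-0.25],0,0.44] M-33.8 tcpz 89.3
26 t23 w57 [[0,-0.52,-0.31],0,0.33] M-28.6 tcpz 92.5
30 t23 w50 [[0,-0.45,-0.47],0,0.17] M-24.1 tcpz 97.1
34 t23 w45 [[0,-0.55,-0.37],0,0.04] M-18.6 tcpz 100.9
38 t23 w40 [[0,-0.62,-0.29],0,-0.05] M-12.4 tcpz 103.8
42 t23 w37 [[0,-0.68,-0.22],0,-0.14] M-5.6 tcpz 105.9
46 t23 w34 [[0,-0.71,-0.14],0,-0.20] M1.5 tcpz 107.4
50 t23 w31 [[0,-0.74,-0.07],0,-0.26] M9.0 tcpz 108.1
54 t23 w29 [[0,-0.76,-0.00],0,-0.32] M16.6 tcpz 108.1
58 t23 w27 [[0,-0.77,0.06],0,-0.36] M24.3 tcpz 107.5
62 t23 w25 [[0,-0.77,0.13],0,-0.41] M32.0 tcpz 106.2
66 t23 w24 [[0,-0.77,0.19],0,-0.45] M39.7 tcpz 104.3
70 t23 w22 [[0,-0.76,0.26],0,-0.49] M47.3 tcpz 101.7
74 t23 w20 [[0,-0.75,0.32],0,-0.52] M54.7 tcpz 98.5
78 t23 w19 [[0,-0.73,0.38],0,-0.56] M62.0 tcpz 94.8
82 t23 w17 [[0,-0.70,0.43],0,-0.60] M69.0 tcpz 90.4
86 t23 w16 [[0,-0.67,0.49],0,-0.63] M75.7 tcpz 85.6
90 t23 w14 [[0,-0.64,0.54],0,-0.67] M82.1 tcpz 80.2
t 15.87 tcp [ 0.5908 -0.1552  0.1479] move cm [  0.35 -18.75   6.59] turn 0.0026 F [0.  0.4 0.1] w 0.0001 q [-0.38  0.26  1.47  0.    1.41  0.76]
```

```bash
J="grep -E pos|^force"
python3 -m jog '[[[0.07,-3.2,0],0,1],[[0.07,-3.2,0],0,1],[[0.07,-3.2,0],0,1],[[0.07,-3.2,0],0,1],[[0.07,-3.2,0],0,1]]' 30 >/dev/null
python3 -m jog '[[[0,-2.75,0],0.002,1],[[0,0,2.2],0,1],[[0,0,2.2],0,1],[[0,0,1],0,1],[[0,0,0],0,1]]' >/dev/null
python3 -c "
from look import *
err(.5125+.0036,.0247-.0079,.082,-65.6)"
```

```text
t 16.7 tcp [0.515  0.0167 0.0921] move cm [0.1  0.04 1.  ] turn 0.0008 F [-1.2 -0.2 -0.8] w 0.0857 q [-0.12  0.12  1.76 -0.    1.26  1.03]
```

Probe downward gently to find the wall height.

```bash
J="grep -E pos|^force"
python3 -m jog '[[[0.1,0,0.5],0,1],[[0,0,0.5],0,1],[[0,0,0.3],0,1],[[0,0,0],0,1]]' | $J
python3 -m jog '[[[0,0,0.2],0,1],[[0,0,0],0,1]]' | $J
python3 -m jog '[[[0,0,0.2],0,1],[[0,0,0],0,1]]' | $J
python3 -m jog '[[[0,0,0.15],0,1],[[0,0,0],0,1]]' | $J
```

```text
tool_pos: [0.5173, 0.0163, 0.0806]
force: [0.7, -0.2, -0.3]
tool_pos: [0.5173, 0.0163, 0.0788]
force: [-0.3, 0.4, -0.5]
tool_pos: [0.5172, 0.0164, 0.0766]
force: [-1.2, 0.0, -0.3]
tool_pos: [0.5172, 0.0164, 0.0751]
force: [-0.5, -0.6, -0.7]
```

```bash
J="grep -E pos|^force"
python3 -m jog '[[[0,0,0.1],0,1],[[0,0,0],0,1]]' | $J
python3 -m jog '[[[0,0,0.1],0,1],[[0,0,0],0,1]]' | $J
python3 -m jog '[[[0,0,0.1],0,1],[[0,0,0],0,1]]' | $J
```

```text
tool_pos: [0.5172, 0.0165, 0.0741]
force: [0.3, 0.2, -0.8]
tool_pos: [0.5172, 0.0164, 0.0731]
force: [0.1, -0.6, -0.6]
tool_pos: [0.5172, 0.0164, 0.0721]
force: [0.4, -0.5, -0.2]
```

```bash
J="grep -E pos|^force"
python3 -m jog '[[[0,0,0.1],0,1],[[0,0,0],0,1]]' | $J
python3 -m jog '[[[0,0,0.1],0,1],[[0,0,0],0,1]]' | $J
python3 -m jog '[[[0,0,0.1],0,1],[[0,0,0],0,1]]' | $J
```

```text
tool_pos: [0.5174, 0.0165, 0.0714]
force: [-0.5, -0.8, 0.8]
tool_pos: [0.5175, 0.0165, 0.0712]
force: [-4.8, -0.2, 12.9]
tool_pos: [0.5177, 0.0165, 0.071]
force: [-9.0, 0.9, 26.6]
```

```bash
J="grep -E pos|^force"
python3 -m jog '[[[0,0,-0.32],0,1],[[0,-0.3,0],0,1],[[0,-0.2,0],0,1],[[0,-0.15,-0.02],0,1],[[0,0,0],0,1]]' | $J
python3 -m jog '[[[0,-0.15,-0.1],0,1],[[0,-0.15,-0.1],0,1],[[0,0,0],0,1]]' | $J
python3 - <<'E'
from look import *
err(.5125+.0036,.0247-.0079,.082,-65.6)
m=masks('pot_center'); print(fit({'side':m['side']},'side',[.5125,.0247,1.995]))
E
```

```text
tool_pos: [0.5145, 0.0226, 0.0726]
force: [0.8, -2.2, 0.8]
tool_pos: [0.5133, 0.0252, 0.0748]
force: [1.3, -2.7, 1.0]
t 19.2 tcp [0.5133 0.0252 0.0748] move cm [-0.1   0.88 -0.72] turn 0.0 F [ 1.3 -2.7  1. ] w 0.0857 q [-0.1   0.13  1.79 -0.    1.22  1.04]
top 0.82 455
side 0.69 1804
(array([0.5108386 , 0.02674995, 1.99769706]), np.float64(196.40431213378906))
```

```bash
cat >> look.py <<'E'
def lp(s,ph,e0):
    P=[]
    for hw,u in((.04,0),(.04,-.092),(.043,-.092),(.043,-.1)):
        for v in(.04-hw,.04+hw):
            for t in(-1,1):
                P.append(e*(e0+t*hw)+d*(s+u*np.cos(ph)+v*np.sin(ph))+zz*(.004-u*np.sin(ph)+v*np.cos(ph)))
    return np.array(P)
E0=float(np.dot([.5125,.0247,0],e)); S0=float(np.dot([.5125,.0247,0],d))
def tilt(cols=True):
    bot.camera('side'); k=bot.silhouettes('pot_center','side')[0]['pixels'].astype(np.float32)
    def cost(q):
        im=np.zeros(k.shape,np.uint8); cv2.fillConvexPoly(im,cv2.convexHull(np.round((proj('side',lp(q[0]*.01,q[1]*.1,E0)))*16).astype(np.int32)),1,shift=4)
        return np.abs(im-k).sum()
    r=min((minimize(cost,[(S0+.05)*100,p],method='Nelder-Mead',options=dict(initial_simplex=[[(S0+.05)*100,p],[(S0+.06)*100,p],[(S0+.05)*100,p+1]])) for p in(0.5,3,6,9,12,15)),key=lambda r:r.fun)
    print('pivot-s0 mm',round((r.x[0]*.01-S0)*1000,1),'phi deg',round(np.degrees(r.x[1]*.1),1),'cost',r.fun)
E
python3 -m jog '[[[0,-0.22,-0.12],0,1],[[0,-0.22,-0.12],0,1],[[0,0,0],0,1]]' | grep -E "pos|^force"
python3 -c "
from look import *
tilt()"
```

```text
tool_pos: [0.5115, 0.0294, 0.0774]
force: [1.6, -1.4, 0.6]
pivot-s0 mm 57.1 phi deg -0.1 cost 257.0
```

```bash
cat >> look.py <<'E'
def tilt2(verbose=True):
    im0=bot.camera('side').astype(int); near=proj('side',lp(S0+.05,.3,E0)).mean(0)
    Y,X=np.mgrid[:384,:512]; roi=np.hypot(X-near[0],Y-near[1])<60
    k=((im0.min(2)>125)|(im0[:,:,2]-im0[:,:,0]>8))
    dark=cv2.dilate(((im0.max(2)<60)&~(im0[:,:,2]-im0[:,:,0]>8)).astype(np.uint8),np.ones((5,5)))>0
    n,l,st,_=cv2.connectedComponentsWithStats((k&roi).astype(np.uint8)); k=(l==1+np.argmax(st[1:,4])).astype(np.float32)
    w=(roi&~dark).astype(np.float32)
    def cost(q):
        im=np.zeros(k.shape,np.uint8); cv2.fillConvexPoly(im,cv2.convexHull(np.round((proj('side',lp(q[0]*.01,q[1]*.1,E0)))*16).astype(np.int32)),1,shift=4)
        return (w*np.abs(im-k)).sum()
    r=min((minimize(cost,[(S0+.055)*100,p],method='Nelder-Mead',options=dict(initial_simplex=[[(S0+.055)*100,p],[(S0+.065)*100,p],[(S0+.055)*100,p+1]])) for p in(0.3,2,4,6,9,12,15)),key=lambda r:r.fun)
    print('pivot-s0 mm',round((r.x[0]*.01-S0)*1000,1),'phi deg',round(np.degrees(r.x[1]*.1),1),'cost',r.fun,int(k.sum()))
E
python3 -c "
from look import *
tilt2()"
```

```text
pivot-s0 mm 53.2 phi deg 5.1 cost 99.0 1816
```

```bash
J="grep -E pos|^force"
python3 -m jog '[[[0,-0.42,-0.05],0,1],[[0,-0.42,-0.05],0,1],[[0,-0.35,-0.12],0,1],[[0,-0.35,-0.12],0,1],[[0,0,0],0,1]]' | $J
python3 -c "
from look import *
tilt2()"
python3 -m jog '[[[0,-0.37,-0.1],0,1],[[0,-0.37,-0.1],0,1],[[0,-0.38,-0.08],0,1],[[0,-0.39,-0.08],0,1],[[0,0,0],0,1]]' | $J
python3 -c "
from look import *
tilt2();err(.5,.05,.1,-65.6)"
```

```text
tool_pos: [0.505, 0.0438, 0.0808]
force: [0.8, -1.8, 0.7]
pivot-s0 mm 64.5 phi deg 8.9 cost 99.0 1797
tool_pos: [0.4989, 0.0574, 0.0844]
force: [1.7, -3.5, 2.0]
pivot-s0 mm 75.8 phi deg 10.3 cost 107.0 1776
t 20.73 tcp [0.4989 0.0572 0.0843] move cm [-0.19  0.7  -1.57] turn 0.0003 F [ 1.3 -3.4  2.7] w 0.0855 q [-0.04  0.1   1.8  -0.    1.24  1.11]
```

```bash
J="grep -E pos|^force"
python3 -m jog '[[[0,0.15,0.3],0,1],[[0,0.0,0.25],0,1],[[0,-0.15,-0.15],0,1],[[0,-0.33,-0.35],0,1],[[0,-0.33,-0.35],0,1]]' | $J
python3 -c "
from look import *
tilt2()"
python3 -m jog '[[[0,-0.35,-0.3],0,1],[[0,-0.34,-0.3],0,1],[[0,-0.37,-0.28],0,1],[[0,-0.37,-0.28],0,1],[[0,0,0],0,1]]' | $J
python3 -c "
from look import *
tilt2();err(.5,.05,.1,-65.6)"
```

```text
tool_pos: [0.4958, 0.0632, 0.0871]
force: [-0.3, -0.6, -0.3]
pivot-s0 mm 81.3 phi deg 10.9 cost 107.0 1770
tool_pos: [0.4902, 0.0766, 0.0993]
force: [0.3, -2.0, 0.5]
pivot-s0 mm 79.2 phi deg 20.5 cost 117.0 1751
t 21.67 tcp [0.4903 0.0763 0.0991] move cm [-0.21  2.79 -0.09] turn 0.0005 F [-0.  -1.4  1. ] w 0.0852 q [-0.    0.07  1.8  -0.    1.27  1.14]
```

```bash
J="grep -E pos|^force"
python3 -m jog '[[[0,0.1,0.25],0,1],[[0,-0.1,0.15],0,1],[[0,-0.38,0],0,1],[[0,-0.38,0],0,1],[[0,-0.38,-0.1],0,1]]' | $J
python3 -c "
from look import *
tilt2()"
python3 -m jog '[[[0,-0.38,-0.1],0,1],[[0,-0.38,-0.1],0,1],[[0,-0.38,-0.1],0,1],[[0,-0.38,-0.0],0,1],[[0,0,0],0,1]]' | $J
python3 -c "
from look import *
tilt2();err(.5,.05,.1,-65.6)"
```

```text
tool_pos: [0.4893, 0.0837, 0.0992]
force: [5.0, -25.2, 44.8]
pivot-s0 mm 79.4 phi deg 24.1 cost 130.0 1707
tool_pos: [0.485, 0.0969, 0.1054]
force: [2.8, -31.4, 70.1]
pivot-s0 mm 81.4 phi deg 29.8 cost 126.0 1639
t 22.6 tcp [0.485  0.0968 0.1053] move cm [-0.57  4.87  0.59] turn -0.0006 F [  3.6 -31.8  70.3] w 0.0851 q [ 0.05  0.05  1.81 -0.01  1.27  1.19]
```

```bash
J="grep -E pos|^force"
python3 -m jog '[[[0,0.15,-0.3],0,1],[[0,0.12,-0.3],0,1],[[0,0,0],0,1]]' | $J
python3 -c "
from look import *
tilt2()"
```

```text
tool_pos: [0.4825, 0.0965, 0.107]
force: [3.7, -9.8, 24.0]
pivot-s0 mm 79.5 phi deg 31.5 cost 124.0 1631
```

```bash
J="grep -E pos|^force"
python3 -m jog '[[[0.2,0.05,-0.15],0,1],[[0,0.2,0],0,1],[[0,0.2,0.15],0,1],[[0,0,0],0,1]]' | $J
python3 -c "
from look import *
tilt2()"
```

```text
tool_pos: [0.4853, 0.0932, 0.1056]
force: [-0.4, -7.8, 14.9]
pivot-s0 mm 80.4 phi deg 29.2 cost 128.0 1658
```

```bash
J="grep -E pos|^force"
python3 -m jog '[[[0,0.25,-0.05],0,1],[[0,0.25,0.1],0,1],[[0,0.2,0.2],0,1],[[0,0,0],0,1]]' | $J
python3 -c "
from look import *
tilt2();err(.485,.09,.1,-65.6)"
```

```text
tool_pos: [0.4879, 0.087, 0.1025]
force: [0.5, -7.0, 11.5]
pivot-s0 mm 78.7 phi deg 26.0 cost 133.0 1686
t 23.67 tcp [0.4878 0.0871 0.1026] move cm [-0.14 -0.38  0.26] turn -0.0005 F [ 0.4 -7.3 11.3] w 0.0857 q [ 0.02  0.07  1.8  -0.    1.28  1.17]
```

```bash
J="grep -E pos|^force"
python3 -m jog '[[[0,0.3,-0.1],0,1],[[0,0.7,0.9],0,1],[[0,-0.2,0.2],0,1],[[0,-0.2,0],0,1],[[0,0,0],0,1]]' | $J
python3 -c "
from look import *
tilt2();err(.485,.09,.1,-65.6)"
```

```text
tool_pos: [0.4922, 0.0806, 0.0947]
force: [-1.0, 1.2, 0.6]
pivot-s0 mm 79.3 phi deg 22.6 cost 123.0 1706
t 24.13 tcp [0.4909 0.0816 0.0933] move cm [-0.19 -1.01 -0.67] turn -0.0008 F [ 0.1 -0.7  1.1] w 0.0853 q [ 0.01  0.08  1.81 -0.    1.25  1.16]
```

```bash
J="grep -E pos|^force"
python3 -m jog '[[[0,-0.38,0],0,1],[[0,-0.38,0],0,1],[[0,-0.38,0],0,1],[[0,0,0],0,1]]' | $J
python3 -c "
from look import *
tilt2()"
python3 -m jog '[[[0,-0.38,-0.1],0,1],[[0,-0.38,-0.1],0,1],[[0,-0.38,-0.1],0,1],[[0,0,0],0,1]]' | $J
python3 -c "
from look import *
tilt2();err(.485,.09,.1,-65.6)"
```

```text
tool_pos: [0.4841, 0.0938, 0.0917]
force: [-0.3, -0.3, -1.2]
pivot-s0 mm 81.4 phi deg 29.8 cost 108.0 1598
tool_pos: [0.4798, 0.104, 0.0954]
force: [0.4, -0.4, 0.1]
pivot-s0 mm 78.9 phi deg 36.4 cost 116.0 1532
t 24.9 tcp [0.4799 0.1038 0.0953] move cm [-0.11  1.46 -0.47] turn 0.0005 F [-0.1 -1.3 -0.1] w 0.0852 q [0.06 0.06 1.82 0.   1.26 1.2 ]
```

```bash
J="grep -E pos|^force|width"
python3 -m jog '[[[0,0.1,-0.1],0,0.8],[[0,0.3,-0.15],0,0.6],[[0,0.35,-0.15],0,0.4],[[0,0.35,-0.15],0,0.25],[[0,0.2,-0.1],0,0.2]]' | $J
python3 -c "
from look import *
tilt2();err(.485,.09,.1,-65.6)"
```

```text
tool_pos: [0.4858, 0.0909, 0.1019]
force: [-0.0, -0.0, 0.7]
grip_width: 0.0515
pivot-s0 mm 79.9 phi deg 37.4 cost 118.0 1506
t 25.37 tcp [0.4859 0.0908 0.102 ] move cm [-0.11  0.03  0.2 ] turn -0.0007 F [-0.4 -0.3  0.5] w 0.0513 q [ 0.03  0.06  1.8  -0.    1.28  1.17]
```

```bash
J="grep -E pos|^force|width"
python3 -m jog '[[[0,-0.34,-0.13],0,0.12],[[0,-0.34,-0.13],0,0.05],[[0,-0.25,-0.1],0,-0.03],[[0,-0.25,-0.1],0,-0.11],[[0,0,0],0,-0.11]]' | $J
python3 -c "
from look import *
tilt2()"
python3 -m jog '[[[0,-0.34,-0.05],0,-0.16],[[0,-0.34,-0.05],0,-0.2],[[0,-0.36,-0.03],0,-0.24],[[0,-0.36,-0.02],0,-0.27],[[0,0,0],0,-0.27]]' | $J
python3 -c "
from look import *
tilt2();err(.485,.09,.1,-65.6)"
```

```text
tool_pos: [0.4804, 0.1029, 0.1065]
force: [1.0, -0.0, -0.7]
grip_width: 0.038
pivot-s0 mm 84.4 phi deg 43.6 cost 112.0 1406
tool_pos: [0.4745, 0.1156, 0.1078]
force: [0.1, -0.2, 0.4]
grip_width: 0.0311
pivot-s0 mm 81.9 phi deg 58.7 cost 165.0 1413
t 26.3 tcp [0.4746 0.1154 0.1078] move cm [-0.1   2.74  0.78] turn 0.0005 F [-1.2  2.4  0.3] w 0.0311 q [0.08 0.05 1.81 0.   1.29 1.23]
```

```bash
J="grep -E pos|^force|width"
python3 -m jog '[[[0,-0.77,0.06],0,-0.36],[[0,-0.77,0.13],0,-0.41],[[0,-0.77,0.19],0,-0.45],[[0,-0.76,0.26],0,-0.49],[[0,0,0],0,-0.49]]' | $J
python3 -c "
from look import *
tilt2()"
python3 -m jog '[[[0,-0.75,0.32],0,-0.52],[[0,-0.73,0.38],0,-0.56],[[0,-0.7,0.43],0,-0.6],[[0,-0.67,0.49],0,-0.63],[[0,0,0],0,-0.63]]' | $J
python3 -c "
from look import *
tilt2();err(.485,.09,.1,-65.6)"
```

```text
tool_pos: [0.4612, 0.1443, 0.1008]
force: [-0.0, 0.9, 1.6]
grip_width: 0.0216
pivot-s0 mm 81.6 phi deg 80.1 cost 133.0 1567
tool_pos: [0.4493, 0.1698, 0.084]
force: [-0.4, 0.8, -0.1]
grip_width: 0.0158
pivot-s0 mm 81.3 phi deg 96.0 cost 84.0 1541
t 27.23 tcp [0.4497 0.1693 0.0845] move cm [-0.08  8.68 -1.55] turn 0.0009 F [-1.8  0.6 -0. ] w 0.0158 q [ 0.2   0.05  1.85 -0.    1.24  1.34]
```

Run:
```python
from look import *
c=np.array([.5125,.0247])+.121*d[:2]; print(c)
m={'side':cmask('side',proj('side',[c[0],c[1],.05])[0],125,60)}
print(fit(m,'up',[c[0],c[1],.425]))
tilt2()
a=bot.camera('side'); cv2.imwrite('pics/u.png',cv2.resize(a[60:220,140:320],(675,600))[:,:,::-1])
err(.485,.09,.1,-65.6)
```

```text
[0.462527 0.134931]
(array([0.46021352, 0.13200622, 0.44147398]), np.float64(210.39892578125))
pivot-s0 mm 81.5 phi deg 95.8 cost 82.0 1543
t 27.38 tcp [0.4504 0.1688 0.0853] move cm [-0.11  8.61 -1.47] turn 0.0 F [-1.3  0.9  0.1] w 0.0157 q [ 0.2   0.05  1.85 -0.    1.24  1.34]
```

View pics/u.png

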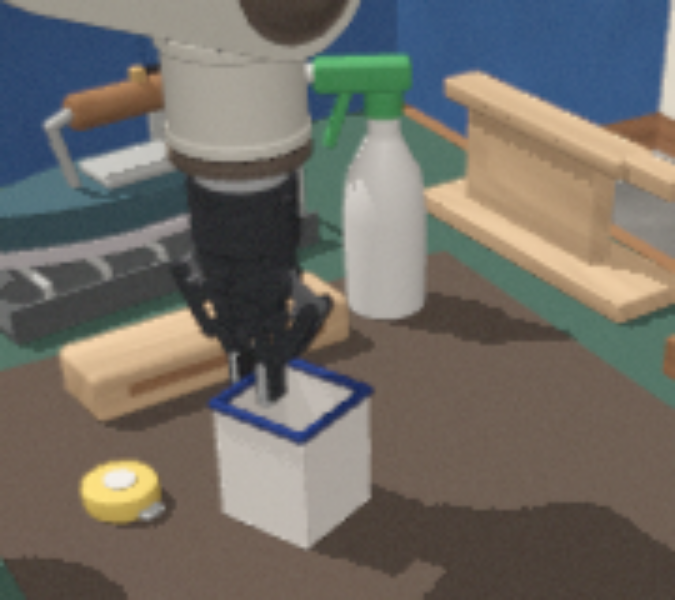

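```bash
J="grep -E pos|force|width"
python3 -m jog '[[[-0.2,-0.1,0.4],0,-0.63],[[0,-0.1,0.4],0,-0.63],[[0,0,0],0,-0.75],[[0,0,0],0,-0.9],[[0,0,0],0,-1]]' 110 | $J
python3 -m jog '[[[0,0,0],0,-1],[[0,0,0],0,-1],[[0,0,-0.3],0,-1],[[0,0,-0.4],0,-1],[[0,0,0],0,-1]]' 110 | $J
python3 -c "
from look import *
c=np.array([.5125,.0247])+.121*d[:2]
m={'side':cmask('side',proj('side',[c[0],c[1],.05])[0],125,60)}
BASE['up']=(BASE['up'][0],.061)
print(fit(m,'up',[c[0],c[1],.425]))
err(.449,-.338,.25,-65.6)"
```

```text
tool_pos: [0.4476, 0.1697, 0.077]
force: [0.5, 0.1, -3.2]
grip_width: 0.006
finger_force: 107.1
tool_pos: [0.4481, 0.17, 0.0851]
force: [0.7, 0.3, -3.3]
grip_width: 0.006
finger_force: 107.2
(array([0.46193245, 0.13357168, 0.47057748]), np.float64(223.42710876464844))
t 28.27 tcp [0.448  0.17   0.0848] move cm [-20.88  46.31 -16.53] turn -0.0 F [-0.2 -0.2 -3.8] w 0.0061 q [ 0.2   0.05  1.85 -0.    1.24  1.35]
```

```bash
J="grep -E pos|force|width"
python3 -m jog '[[[0,0,-1],0.04,-1],[[0,0,-1.2],0.09,-1],[[0,0,-1.2],0.09,-1],[[0,0,-1.2],0.09,-1],[[0,0,-0.6],0.08,-1]]' | $J
python3 -m jog '[[[0,1,0],0,-1],[[-0.1,2,0],0,-1],[[-0.1,2.8,0],0,-1],[[-0.1,2.8,0],0,-1],[[-0.1,2.8,0],0,-1]]' | $J
python3 -m jog '[[[-0.1,2.8,0],0,-1],[[-0.1,2.8,0],0,-1],[[-0.1,2.8,0],0,-1],[[-0.1,2.8,0],0,-1],[[-0.1,2.8,0],0,-1]]' | $J
python3 -m jog '[[[-0.1,2.8,0],0,-1],[[-0.1,2.8,0],0,-1],[[-0.1,2.8,0],0,-1],[[-0.1,2.8,0],0,-1],[[-0.1,2.8,0],0,-1]]' | $J
python3 -m jog '[[[0,2,0],0,-1],[[0,1,0],0,-1],[[0,0,0],0,-1],[[0,0,0],0,-1]]' | $J
python3 - <<'E'
from look import *
err(.4476,-.299,.1,-88)
o=bot.observe()
BASE['hold']=(Rn.identity(),o['tool_pos'][2]-.077+.054)
m=masks('pot_center'); p0=[.449,-.32,.035]
for k in [m]+[{c:m[c]} for c in m]: print(fit(k,'hold',p0))
m=masks('tray')
for k in [m]+[{c:m[c]} for c in m]: print(fit(k,'T',[.449,-.338,.03]))
E
```

```text
tool_pos: [0.4481, 0.17, 0.1376]
force: [-0.7, 0.3, -3.8]
grip_width: 0.0055
finger_force: 107.4
tool_pos: [0.4472, 0.0543, 0.1357]
force: [0.9, -0.3, -3.5]
grip_width: 0.006
finger_force: 107.5
tool_pos: [0.4471, -0.0861, 0.1358]
force: [0.7, 0.5, -3.1]
grip_width: 0.0055
finger_force: 107.5
tool_pos: [0.4469, -0.2262, 0.1357]
force: [0.1, -0.2, -2.9]
grip_width: 0.006
finger_force: 107.5
tool_pos: [0.4484, -0.2543, 0.1357]
force: [-0.9, -0.0, -2.8]
grip_width: 0.0059
finger_force: 107.5
t 30.27 tcp [ 0.4484 -0.2543  0.1357] move cm [-0.24  4.47  3.56] turn 0.0013 F [-0.9 -0.  -2.8] w 0.0059 q [-0.67  0.08  1.71  0.    1.35  0.87]
top 0.68 324
side 0.73 3380
(array([ 0.44754342, -0.29260108,  0.00929507]), np.float64(1358.6044921875))
(array([ 0.44791037, -0.28648297,  0.04640668]), np.float64(856.7774047851562))
(array([ 0.44736308, -0.29332182,  0.03565588]), np.float64(479.7399597167969))
top 0.8 346
side 0.91 3712
(array([ 0.44891192, -0.33973181,  0.02448225]), np.float64(1487.404052734375))
(array([ 0.45370491, -0.33057038,  0.1472236 ]), np.float64(898.2445678710938))
(array([ 0.44838579, -0.33990961,  0.02899815]), np.float64(547.3545532226562))
```

```bash
J="grep -E pos|^force"
python3 -m jog '[[[0,1.5,0],0,-1],[[0,1.8,0],0,-1],[[0,1.2,0],0,-1],[[0,0,1],0,-1],[[0,0,1.5],0,-1]]' | $J
python3 -m jog '[[[0,0,1.5],0,-1],[[0,0,0.8],0,-1],[[0,0,0.2],0,-1],[[0,0,0],0,-1]]' | $J
python3 -m jog '[[[0,0,0.15],0,-1],[[0,0,0],0,-1]]' | $J
python3 -m jog '[[[0,0,0.1],0,-1],[[0,0,0],0,-1]]' | $J
```

```text
tool_pos: [0.4509, -0.3004, 0.1116]
force: [0.9, 0.6, -3.4]
tool_pos: [0.4503, -0.2991, 0.0858]
force: [-0.4, 0.2, -3.2]
tool_pos: [0.4507, -0.2995, 0.0853]
force: [0.2, 0.0, -3.7]
tool_pos: [0.4506, -0.2994, 0.0841]
force: [-0.0, 0.5, -4.8]
```

```bash
J="grep -E pos|^force"
python3 -m jog '[[[0,0,0.1],0,-1],[[0,0,0],0,-1]]' | $J
python3 -m jog '[[[0,0,0.1],0,-1],[[0,0,0],0,-1]]' | $J
python3 -m jog '[[[0,0,0.1],0,-1],[[0,0,0],0,-1]]' | $J
```

```text
tool_pos: [0.4505, -0.2993, 0.0827]
force: [-0.7, 0.4, -3.8]
tool_pos: [0.4505, -0.2992, 0.0817]
force: [0.7, 0.6, -2.4]
tool_pos: [0.4506, -0.2992, 0.0808]
force: [1.2, 1.9, 0.8]
```

```bash
J="grep -E pos|force|width"
python3 -m jog '[[[0,0,0.04],0,-1],[[0,0,0],0,-0.75],[[0,0,0],0,-0.5],[[0,0,0],0,-0.4],[[0,0,0],0,-0.4]]' 20 | $J
python3 -m jog '[[[0,0,-0.5],0,-0.4],[[0,0,-1.5],0,-0.4],[[0,0,-2.5],0,-0.4],[[0,0,-3],0,-0.4],[[0,0,-3],0,-0.4]]' | $J
python3 -m jog '[[[0,-3,-2],0,-0.4],[[0,-3.5,0],0,-0.4],[[0,-3.5,0],0,-0.4],[[0,-3.5,0],0,-0.4],[[0,-3,0],0,-0.4]]' | $J
python3 - <<'E'
from look import *
BASE['up']=(BASE['up'][0],.058)
k={c:cmask(c,proj(c,[.449,-.339,.06])[0],185,30 if c=='top' else 45) for c in()}
m=masks('pot_center'); p0=[.449,-.339,.035]
for k in [m]+[{c:m[c]} for c in m]: print(fit(k,'tray',p0))
m=masks('tray')
print(fit({'top':m['top']},'T',[.449,-.338,.03]))
for n in['clapper','sprayer','cone_navy','shears','tape']:
    s=bot.silhouettes(n,'top')
    if s: print(n,np.round(np.array(s[0]['location'])*[512,384]))
E
```

```text
tool_pos: [0.4505, -0.2995, 0.0804]
force: [0.4, -0.2, -1.0]
grip_width: 0.0258
finger_force: 0.0
tool_pos: [0.4502, -0.2991, 0.1868]
force: [-0.2, -0.3, -0.2]
grip_width: 0.0255
finger_force: 0.0
tool_pos: [0.4441, -0.1326, 0.2059]
force: [0.8, 0.2, 0.3]
grip_width: 0.0258
finger_force: 0.0
top 0.86 728
side 0.76 3540
(array([ 0.44905966, -0.33901691,  0.11128605]), np.float64(786.2874145507812))
(array([ 0.44786144, -0.33962989,  0.14927312]), np.float64(524.7958984375))
(array([ 0.44970956, -0.33856432,  0.07796999]), np.float64(250.99267578125))
top 0.79 372
side 0.82 1758
(array([ 0.44369202, -0.34899682,  0.19593981]), np.float64(1715.9073486328125))
clapper [129. 182.]
sprayer [114. 114.]
cone_navy [375. 121.]
shears [360. 249.]
tape [386. 199.]
```

```bash
python3 -c "
from look import *
err(.45,-.3,.2,-88); print(bot.finish_job())"
```

```text
t 34.15 tcp [ 0.4445 -0.1348  0.2052] move cm [-0.03 16.53  0.52] turn 0.0002 F [-0.2  0.5  0.2] w 0.0257 q [-0.46 -0.07  1.72 -0.    1.49  1.08]
the job is handed in; nothing more can be done
None
```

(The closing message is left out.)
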